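# Pack the microscope optics box and lock it with the bar from the safety hook

### The arm

A 7-joint arm with a two-finger parallel gripper is mounted at the origin on a cart in front of the work surface, level with it; the furniture and walls round the work are solid. World frame = base frame: x ahead of the robot, y to its left, z up, the work surface at z = 0. Lengths are in m, angles in rad, forces in N, time in s.
With the tool pointing down it reaches from about 0.425 to 0.875 m from the base axis. Payload 8.4 kg.
Tool frame: the origin (TCP) lies between the finger pads; the fingertips stand 22 mm ahead of it and the grasp point (between the pads) lies 3 mm ahead of it; z points along the fingers, y is the line along which they close (so a half turn about z gives the same grasp; the last joint's range is limited). The gripper opens to 85 mm and grips with 20 to 120 N. Pads are 22 mm wide; open, the fingers measure 114 mm over their backs; the gripper's body (76 mm by 85 mm) begins 54 mm behind the grasp point. The pads swing forward as they close: fully open they stand 13 mm farther back than shut.
Start: joints at [1.232, 0.333, 0.04, 1.465, -0.013, 1.343, -0.059], TCP at [0.154, -0.631, 0.253] pointing down, gripper open.
Joint ranges: [-2.58, 2.58], [-0.38, 2.09], [-1.3, 1.39], [0.25, 2.4], [-1.5, 4.64], [0.08, 2.09], [-2.65, 2.65]. Speed limits (rad/s): [2.22, 2.22, 2.79, 2.79, 3.14, 3.14, 3.14].

### API

Orientations are given as a unit quaternion [w, x, y, z].
In Python, from workcell import readout, viewer, manip gives the robot as it stands.
- The arm moves only by the tool step_arm, never from a script. Its argument "targets" is a list that holds one entry, the list of rows, each a list of 7 numbers: the finger opening in mm, from 0 to 85.4, then the shift along the world's x, y, z in mm, then the turn, a rotation vector about the world's x, y, z in degrees. In form: [[[hand, x, y, z, rx, ry, rz], ...]]. A call has 1 to 8 rows; each row is the pose to reach, as a shift and turn from the pose commanded when the call began; what a row does not reach only later rows make up. A row lasts 1/10 s, in which the tool goes at most 50 mm and 8.59 degrees, less where a joint would pass 70% of its speed; a pose out of reach is approached as far as the arm can. A call with a gripper value outside its range is refused whole. The fingers move at their own pace and stop on an object; the grip force is fixed at half the most. Time passes only in rows, so rows that repeat a pose let the fingers close. It gives the time, the measured TCP pose, the force, the opening and the grip force at its end, in the units of the state.
- readout.observe(): the state, without advancing time (a new reading comes with each control period).
- viewer.snapshot(name): name is "side" or "top" or "wrist"; returns a dict with "frame" (480x640x3 uint8, red, green, blue), "mtx" (3x3 intrinsics, pixels), "R" (3x3) and "t" (3): a world point X has camera coordinates R X + t; the wrist camera has in their place "tool_from_camera" (4x4, takes a point from camera to tool coordinates, whose origin is the TCP and whose axes are the flange's). Camera axes: x right, y down, z forward; pixel columns grow to the right and rows downward; lengths in m; the calibration is good to about 2 mm. A picture is of the moment at which its call begins: read the wrist's pose just before it. There is no depth.
- manip.finish_job(): hands the job in; it is judged then, once.
The state is a dict: "time": time; "joints": joint angles; "qd": joint speeds; "tau": joint torques, N m; "tool_pos": TCP position; "orientation": TCP orientation; "ft_force": force on the tool from outside, world axes, zero at the start; "wrist_torque": the same for the moment, N m; "width": finger opening in m; "grasp_force": force on a finger pad.
Only numpy, scipy, OpenCV 4.12 (cv2) and the standard library are available. Lean on these libraries where they do the work, as an engineer would, in place of code of your own. Each camera call takes 0.05 s, during which the arm holds its last target. There are 200 camera calls.

### The job

Pack all the microscope parts standing loose on the table between the box and its right edge (filter cubes, bottles, objectives; those that are there today) onto the floor of the blue carrying box, bottles and objectives upright, in two rows along its low sides so that the lane between its two ribs stays free. Press the red keeper of the hook open while the yellow locking bar still hangs there, lift the bar over the hook's tip and off, and lay it flat along the free lane, seated in the notches of both end walls; once the bar is off, also snap the keeper shut again.

Things in the scene. Friction and masses are not known exactly. Their poses are not given: they have to be found in the camera images.
- pack_box: Blue open box fixed to the table, 124 (x) x 130 (y) x 30 mm; origin under its centre at table height. Inner floor 4 mm up, inside 114 x 114 mm. Long sides (along y, at x = -59.5 and 59.5, 5 mm thick) only 16 mm high; end walls (along x, at y = -61 and 61, 8 mm thick) 30 mm high, each with a middle notch x = -16 to 16, its floor 24 mm up.
- lane (a point): Centre of the box, 24 mm above the table, level with the notch floors. The lane runs along the box's y; two 2 mm ribs at x = -14.5 and 14.5 mm, 12 mm above the table, part it from the rows. It is to stay free: it takes one finger of a gripper while parts are set down, and then the bar.
- row_a (a point): Middle of one row on the inner floor (4 mm above the table), 36 mm to the box's -x of its centre. A row runs along the box's y between rib and side and has 114 mm length and 41 mm breadth for up to three parts (any three take at most 108 mm).
- row_b (a point): Middle of the other row, 36 mm to the box's +x of its centre; like row_a.
- hook_stand: Stand fixed to the table: dark base 56 x 70 x 8 mm, square 14 mm post, top 121 mm high, centred at x = +12 mm; from it an 8 mm round hook arm, centre line 115 mm high, points to the stand's -x (roughly to the robot) with an upturned tip at x = -20 mm, 133 mm high. Origin under the base's centre at table height.
- hook_seat (a point): Point on top of the hook arm (119 mm high, 7.5 mm to the stand's -x of its origin), in the middle of the mouth, where the stirrup of the bar hangs. 12.5 mm from the tip's centre line and from the post's face.
- keeper_hinge (a point): Centre of the keeper's hinge pin on the upturned tip of the hook, 136 mm high, at x = -20 mm of the stand; the pin runs along the stand's y.
- keeper (a joint): Angle of the red keeper: 0 = shut (its arm lies level from the hinge to the stand's +x, over the stirrup's rim, up to the post), 1.7 rad = fully open (arm upright, leaning a little to -x; the rim can be lifted). The spring works over centre at 0.85 rad: below, it snaps shut, above, it snaps open and stays. 3 to 6 N on the tab open it.
- keeper_tab (a point): On the upper face of the keeper's thumb tab, 22 mm from the hinge. The tab is 30 x 16 x 4 mm, on the -x (robot) side of the hinge; shut, it rises outward at 0.5 rad (this point 19 mm to -x of the hinge, 13 mm above it). Pressing it straight down some 25 mm opens the keeper; the tab then hangs down, its end 30 mm below the hinge.
- keeper_arm_end (a point): Free end of the keeper's arm (21 mm long, 7 wide, 4 thick). When the keeper is open it stands about 21 mm above the hinge; pushing it over to the stand's +x (to the post) past half way lets it snap shut.
- locking_bar: Loose yellow flat bar 24 (x) x 138 (y) x 8 mm, 120 g, origin at the centre of its underside. On its middle stands an aluminium stirrup, 6 mm thick (x), 36 mm wide (y), its top 106 mm above the underside, open inside (26 mm wide, 8 to 95 mm up). It hangs on the hook by the stirrup's rim, along the stand's y, underside 24 mm up. Grip the stirrup's top from above across the 36 mm.
- bar_eye (a point): Underside of the stirrup's top rim, 95 mm above the underside of the bar, on its middle; the rim is 11 mm high. To come off the hook it is lifted 45 to 65 mm straight up, over the tip and the open keeper (157 mm high), and only then drawn off to the stand's -x, the hook passing through the stirrup, 60 mm or more.
- cube_red: Black filter cube with a red window, 36 x 38 x 38 mm; its graspable block is 32 mm in x (from -14 to 18 mm of the origin), 36 mm in y (from -19 to 17 mm) and 36 mm high. Origin on its underside; 75 g.
- cube_green: Black filter cube with a green window, same shape as cube_red (32 mm in x from -14 to 18, 36 mm in y from -19 to 17, 36 mm high). Origin on its underside; 75 g.
- cube_red_center (a point): Centre of the red cube's block, 18 mm above its underside (body x = 2, y = -1 mm).
- cube_green_center (a point): Centre of the green cube's block, likewise.
- ethanol_vial: Round bottle with blue cap, 68 mm high; body 32 mm in diameter up to 56 mm, cap 22 mm. Origin at the centre of its underside.
- oil_bottle: Round cream bottle with black cap, 67 mm high; body 26 mm in diameter up to 53 mm, cap 19 mm. Origin at the centre of its underside.
- objective_20x: Microscope objective with a green ring, the smaller one, white, 52 mm high, 28 mm in diameter, narrower towards the top. Origin at the centre of its underside; 170 g.
- objective_60x: Microscope objective with a green ring, the larger one, white, 58 mm high, 31 mm in diameter, narrower towards the top. Origin at the centre of its underside; 180 g.
Mind the look-alikes: they are no part of the job. What is shaped like the objective_20x but turquoise is not meant.

How it is judged:
By the outcome, as a careful person would: the job done as asked, in the order asked, and still so for the second after the job is handed in, with the robot touching nothing.
Of cube_red, cube_green, ethanol_vial, oil_bottle, objective_20x, objective_60x only 5 to 6 are there at a start; the rules pass over those that are not, and their reading is None.
At some moment in a run one of cube_red, cube_green may be knocked a few centimetres aside while the robot is not near it.
It also fails if it takes over 210 s, if anything falls off the work surface, if the arm or the gripper's body presses on something with over 40 N, if the wrist force passes 120 N, or if a joint passes its speed limit or range.

## Working session

There is one attempt and no reset: what is moved stays moved. The work goes in short steps, Python scripts to look and compute and a tool call to move; the robot and the scene stay as the last step left them, time stands still between calls to the robot, and variables do not carry over. Pictures are saved under pics/ and viewed, at most 14 in all, crops included, and the job is handed in when it is done.

Besides the shell and the picture viewer there is one more tool, called after "Request:" as name(argument=value, ...), one argument or row to a line, values as JSON. step_arm: Moves the arm, as the interface text tells. Its arguments: {"type":"object","properties":{"targets":{"type":"array","items":{"type":"array","items":{"type":"array","items":{"type":"number"}}}}},"required":["targets"]}

```bash
ls; mkdir -p pics; cat > h.py <<'E'
import numpy as np, cv2
from scipy.spatial.transform import Rotation as Ro
from workcell import readout, viewer, manip
def snap(n, save=None):
    s=readout.observe(); d=viewer.snapshot(n)
    f=np.asarray(d["frame"]); K=np.array(d["mtx"])
    if "R" in d: R=np.array(d["R"]); t=np.array(d["t"])
    else:
        q=s["orientation"]; W=np.eye(4); W[:3,:3]=Ro.from_quat([q[1],q[2],q[3],q[0]]).as_matrix(); W[:3,3]=s["tool_pos"]
        M=np.linalg.inv(W@np.array(d["tool_from_camera"])); R=M[:3,:3]; t=M[:3,3]
    if save: cv2.imwrite(f"pics/{save}.png", f[:,:,::-1])
    np.savez(f"last_{n}.npz",f=f,K=K,R=R,t=t)
    return f,K,R,t
def load(n):
    d=np.load(f"last_{n}.npz"); return d["f"],d["K"],d["R"],d["t"]
def ray(c,uv):
    f,K,R,t=c; o=-R.T@t; v=R.T@np.linalg.inv(K)@np.array([uv[0],uv[1],1.]); return o,v
def onz(c,uv,z):
    o,v=ray(c,uv); return o+v*(z-o[2])/v[2]
def proj(c,X):
    f,K,R,t=c; p=K@(R@np.array(X)+t); return p[:2]/p[2]
def tri(c1,u1,c2,u2):
    A=[];b=[]
    for c,u in((c1,u1),(c2,u2)):
        o,v=ray(c,u); v=v/np.linalg.norm(v); P=np.eye(3)-np.outer(v,v); A.append(P); b.append(P@o)
    A=np.vstack(A);b=np.hstack(b); X,r,_,_=np.linalg.lstsq(A,b,rcond=None); return X,r
E
python3 - <<'E'
from h import *
print(readout.observe())
for n in("top","side"):
    c=snap(n,n+"0"); print(n, -c[2].T@c[3], c[1][0,0], c[2][2])
E
```

```text
pics
{'time': 0.0, 'joints': array([ 1.23180401,  0.33391586,  0.03986949,  1.4662654 , -0.01341374,
        1.34328516, -0.05850517]), 'qd': array([-0.00146322,  0.00074562, -0.00013871,  0.00050147, -0.00123915,
        0.00071573, -0.00029693]), 'tau': array([ 3.07966893e-04, -6.58562851e+01,  1.36571623e+00, -4.05559838e+01,
        1.68097828e-02,  1.27498570e-02,  2.37694468e-05]), 'tool_pos': array([ 0.15425927, -0.63100455,  0.25242083]), 'orientation': array([-7.91062585e-04,  9.92822018e-01,  1.19598475e-01, -1.43021081e-04]), 'ft_force': array([-0.19307342, -0.9875403 , -1.06450067]), 'wrist_torque': array([-0.02115456, -0.01655605,  0.01723401]), 'grasp_force': 0.0, 'width': 0.08549119441974043}
top [ 0.38318421 -0.33440936  0.95165971] 572.684479683553 [ 0.14194735 -0.00661772 -0.98985209]
side [0.17409368 0.21078155 0.65632205] 554.6300742717771 [ 0.40850963 -0.66410575 -0.62616566]
```

View pics/top0.png

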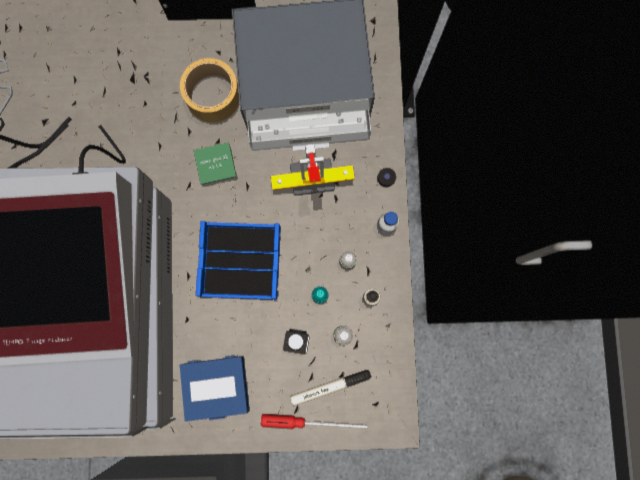

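View pics/side0.png

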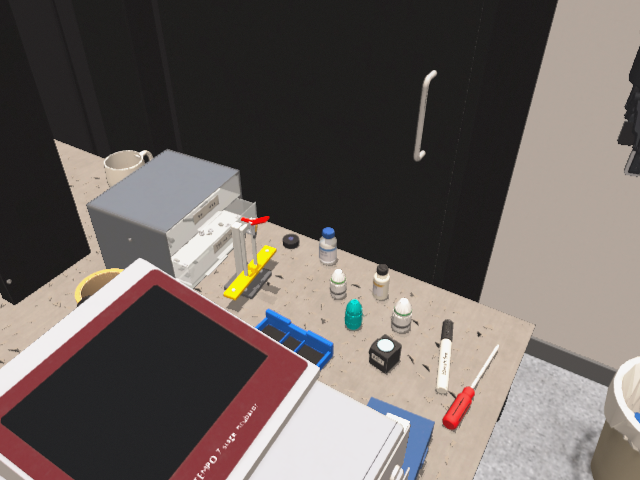

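```bash
python3 - <<'E'
from h import *
np.set_printoptions(precision=4,suppress=True)
T=load("top"); S=load("side")
for X in([.3,-.3,0],[.4,-.3,0],[.3,-.4,0]): print(proj(T,X),proj(S,X))
for n,uv,z in [("box",(240,260),.02),("blackdisc",(387,177),.02),("eth",(390,218),.068),("objA",(348,258),.052),("turq",(320,294),.052),("oil",(372,297),.067),("cube",(296,342),.037),("objB",(343,334),.058),("bar",(313,177),.03)]:
    print(n,onz(T,uv,z))
for n,u1,u2 in [("eth",(391,217),(328,233)),("A",(348,257),(338,272)),("oil",(372,296),(382,269)),("B",(343,333),(403,302))]: print(n,*tri(T,u1,S,u2))
def crop(f,x,y,w,h,s,name): cv2.imwrite(f"pics/{name}.png",cv2.resize(f[y:y+h,x:x+w,::-1],None,fx=s,fy=s,interpolation=cv2.INTER_CUBIC))
a=cv2.resize(T[0][130:360,190:410],None,fx=1.75,fy=1.75); 
b=cv2.resize(S[0][190:390,215:435],None,fx=1.75,fy=1.75)
c=np.zeros((410,780,3),np.uint8); c[:a.shape[0],:a.shape[1]]=a; c[:b.shape[0],390:390+b.shape[1]]=b
cv2.imwrite("pics/c0.png",c[:,:,::-1])
E
```

```text
[299.1197 381.6712] [425.1847 376.8551]
[297.7722 319.6308] [363.754  348.5602]
[360.6487 379.9235] [450.2114 332.3175]
box [ 0.4991 -0.2083  0.02  ]
blackdisc [ 0.6323 -0.4552  0.02  ]
eth [ 0.5532 -0.4507  0.068 ]
objA [ 0.4937 -0.3835  0.052 ]
turq [ 0.438  -0.3376  0.052 ]
oil [ 0.4303 -0.4176  0.067 ]
cube [ 0.3645 -0.2978  0.037 ]
objB [ 0.3751 -0.3714  0.058 ]
bar [ 0.6329 -0.3314  0.03  ]
eth [ 0.5562 -0.4543  0.056 ] [0.]
A [ 0.4953 -0.3841  0.0468] [0.]
oil [ 0.4324 -0.4186  0.0564] [0.]
B [ 0.3752 -0.3722  0.0513] [0.]
```

View pics/c0.png

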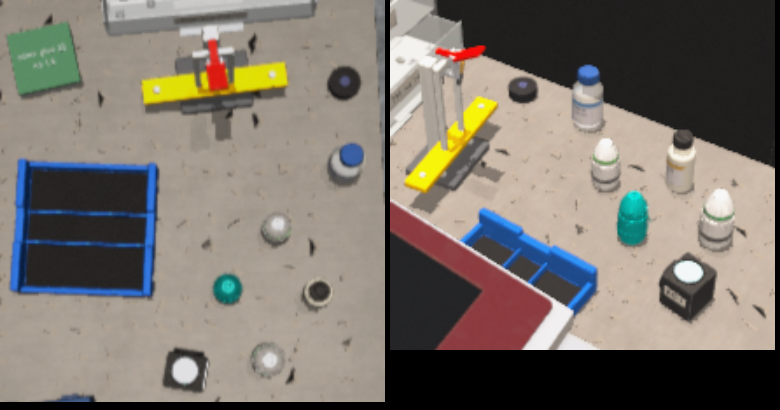

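Request:
step_arm(
  targets=[
    [[85,40,40,30,0,0,8],[85,70,80,60,0,0,16],[85,105,120,90,0,0,24],[85,140,160,100,0,0,32],[85,175,200,110,0,0,40],[85,210,240,120,0,0,48],[85,240,275,130,0,0,56],[85,260,300,130,0,0,64]],
  ],
)

```text
time: 0.9
tool_pos: [0.4007, -0.3472, 0.3813]
orientation: [0.0, 0.777, 0.63, -0.0]
ft_force: [0.4, -0.4, 0.1]
width: 0.0851
grasp_force: 0.0
```

Request:
step_arm(
  targets=[
    [[85,15,15,5,0,0,6],[85,30,25,10,0,0,12],[85,30,30,10,0,0,12]],
  ],
)

```text
time: 1.2
tool_pos: [0.4315, -0.3171, 0.3907]
orientation: [0.0, 0.707, 0.707, 0.0]
ft_force: [0.0, 0.3, -0.0]
width: 0.0851
grasp_force: 0.0
```

```bash
python3 - <<'E'
from h import *
print(readout.observe()["tool_pos"],readout.observe()["joints"])
c=snap("wrist","w1"); print(-c[2].T@c[3], c[2])
E
```

```text
[ 0.43147329 -0.31707302  0.39067364] [ 0.87628668  0.08124478 -0.34874935  1.4947813   0.02691785  1.57018717
  0.52924372]
[ 0.43156361 -0.2343212   0.51203788] [[ 9.99999757e-01 -5.57919463e-04 -4.17763088e-04]
 [-3.96051440e-04 -9.48058349e-01  3.18096226e-01]
 [-5.73535860e-04 -3.18095984e-01 -9.48058340e-01]]
```

View pics/w1.png

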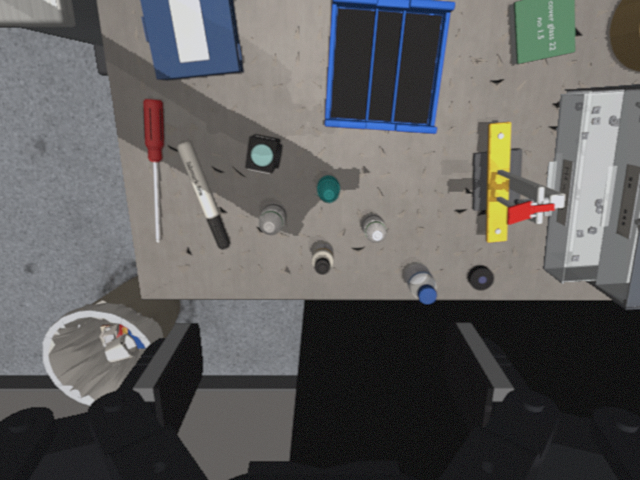

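```bash
python3 - <<'E'
from h import *
f=load("wrist")[0]
a=cv2.resize(f[0:145,315:465],None,fx=4,fy=4,interpolation=cv2.INTER_CUBIC)
b=cv2.resize(f[125:180,235:290],None,fx=3.5,fy=3.5,interpolation=cv2.INTER_CUBIC)
c=np.zeros((590,800,3),np.uint8); c[:580,:600]=a; c[:b.shape[0],602:602+b.shape[1]]=b
cv2.imwrite("pics/c1.png",c[:,:,::-1])
E
```

```text
(no output)
```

View pics/c1.png

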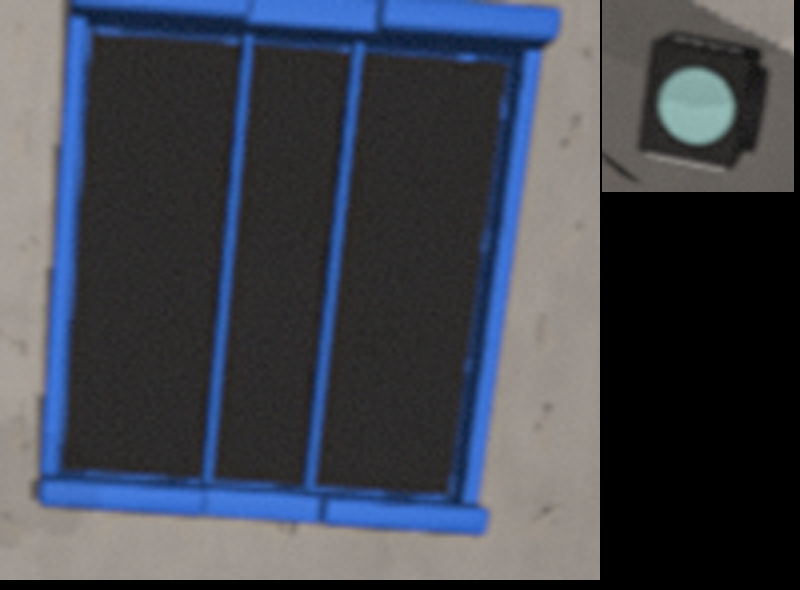

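```bash
python3 - <<'E'
from h import *
np.set_printoptions(precision=4,suppress=True)
W=load("wrist");T=load("top");S=load("side")
cp=lambda x,y:(315+x/4-.375,y/4-.375)
P=[onz(W,cp(*p),.012) for p in[(249,40),(208,478),(358,46),(312,484)]]
print(np.array(P)); P=np.array(P)[:,:2]
d=(P[0]-P[1]+P[2]-P[3]); print("len",np.linalg.norm(d)/2,"yaw",np.degrees(np.arctan2(d[1],d[0]))-90,"c",P.mean(0), "sep",np.linalg.norm((P[0]+P[1]-P[2]-P[3])/2))
cc=lambda x,y:(235+(x-602)/3.5-.4,125+y/3.5-.4)
Q=np.array([onz(W,cc(*p),.036) for p in[(655,38),(755,50),(735,168),(640,150)]]);print(Q,Q.mean(0))
print("win",onz(W,cc(697,106),.037))
# round parts: mask-free centre guess, cap tops
for n,u,z in[("A",(376,233),.052),("B",(274,222),.058),("oil",(322,266),.067),("eth",(428,295),.068),("turq",(329,189),.052)]: print(n,onz(W,u,z))
# bases: footprints
for n,u in[("A",(373,223)),("B",(269,213)),("oil",(321,252)),("eth",(417,272))]: print(n,"base",onz(W,u,0.01))
E
```

```text
[[ 0.4878 -0.1473  0.012 ]
 [ 0.4806 -0.2577  0.012 ]
 [ 0.5164 -0.1488  0.012 ]
 [ 0.51   -0.2594  0.012 ]]
len 0.11069450325718873 yaw -3.5139232346077165 c [ 0.4987 -0.2033] sep 0.029064501000761703
[[ 0.3516 -0.2736  0.036 ]
 [ 0.3826 -0.2773  0.036 ]
 [ 0.3749 -0.3141  0.036 ]
 [ 0.3449 -0.3084  0.036 ]] [ 0.3635 -0.2934  0.036 ]
win [ 0.3639 -0.2944  0.037 ]
A [ 0.4912 -0.3799  0.052 ]
B [ 0.377  -0.3652  0.058 ]
oil [ 0.4301 -0.414   0.067 ]
eth [ 0.5517 -0.4495  0.068 ]
turq [ 0.4379 -0.3294  0.052 ]
A base [ 0.4925 -0.3804  0.01  ]
B base [ 0.3656 -0.3677  0.01  ]
oil base [ 0.4287 -0.4182  0.01  ]
eth base [ 0.5509 -0.4453  0.01  ]
```

Request:
step_arm(
  targets=[
    [[85,-20,5,-40,0,0,-4],[85,-40,10,-80,0,0,-8],[85,-60,18,-125,0,0,-8.5],[85,-67,22,-170,0,0,-8.5],[85,-67,22,-210,0,0,-8.5],[85,-67,22,-230,0,0,-8.5],[85,-67,22,-230,0,0,-8.5]],
  ],
)

```text
time: 1.95
tool_pos: [0.3597, -0.2964, 0.1575]
orientation: [-0.003, 0.761, 0.649, -0.001]
ft_force: [0.5, 0.0, 0.5]
width: 0.0852
grasp_force: 0.0
```

```bash
python3 - <<'E'
from h import *
np.set_printoptions(precision=4,suppress=True)
s=readout.observe();print(s["tool_pos"],s["joints"])
c=snap("wrist","w2"); 
print(proj(c,[.364,-.2955,.036]))
E
```

```text
[ 0.3597 -0.2964  0.1575] [ 0.9164  0.0606 -0.331   1.998   0.0218  1.0924  0.4183]
[331.3082 240.2621]
```

View pics/w2.png

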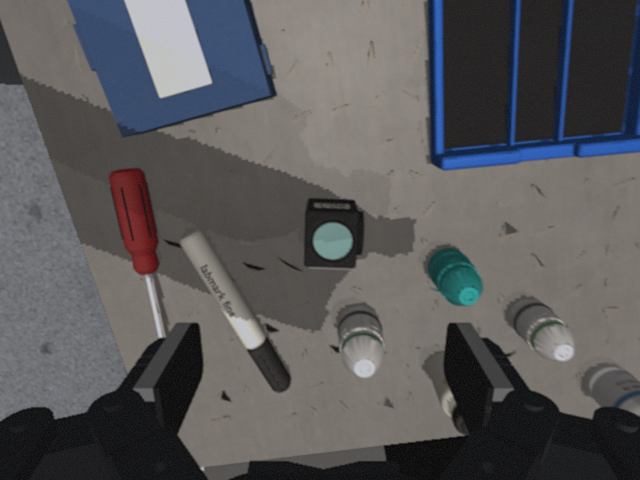

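Request:
step_arm(
  targets=[
    [[85,0,0,0,0,0,0],[85,0,0,-40,0,0,0],[85,0,0,-80,0,0,0],[85,0,0,-110,0,0,0],[85,0,0,-124,0,0,0],[85,0,0,-124,0,0,0],[85,0,0,-124,0,0,0]],
  ],
)

```text
time: 2.7
tool_pos: [0.3636, -0.2977, 0.038]
orientation: [0.001, 0.759, 0.651, 0.0]
ft_force: [-0.2, 1.0, -0.5]
width: 0.0848
grasp_force: 0.0
```

Request:
step_arm(
  targets=[
    [[20,0,0,-2,0,0,0],[20,0,0,-2,0,0,0],[20,0,0,-2,0,0,0],[20,0,0,-2,0,0,0],[20,0,0,-2,0,0,0],[20,0,0,-2,0,0,0],[20,0,0,-2,0,0,0]],
  ],
)

```text
time: 3.4
tool_pos: [0.3631, -0.2972, 0.0354]
orientation: [0.0, 0.759, 0.651, -0.0]
ft_force: [-2.2, 0.9, 7.1]
width: 0.0306
grasp_force: 58.8
```

Request:
step_arm(
  targets=[
    [[20,0,0,40,0,0,0],[20,20,12,70,0,0,2],[20,55,35,80,0,0,5],[20,95,62,80,0,0,5.5],[20,135,90,80,0,0,5.5],[20,165,110,75,0,0,5.5],[20,173,115,60,0,0,5.5],[20,173,115,50,0,0,5.5]],
  ],
)

```text
time: 4.2
tool_pos: [0.5363, -0.1803, 0.0834]
orientation: [-0.001, 0.726, 0.688, 0.0]
ft_force: [-0.6, -0.3, -1.6]
width: 0.0312
grasp_force: 59.4
```

```bash
python3 - <<'E'
from h import *
np.set_printoptions(precision=4,suppress=True)
s=readout.observe();print(s["tool_pos"],s["joints"],s["ft_force"],s["width"])
c=snap("wrist","w3"); 
E
```

```text
[ 0.5363 -0.1803  0.0834] [ 0.6257  0.3541 -0.4476  1.8384  0.1795  0.9898  0.0489] [-0.588  -0.2577 -1.5849] 0.03124660962169512
```

View pics/w3.png

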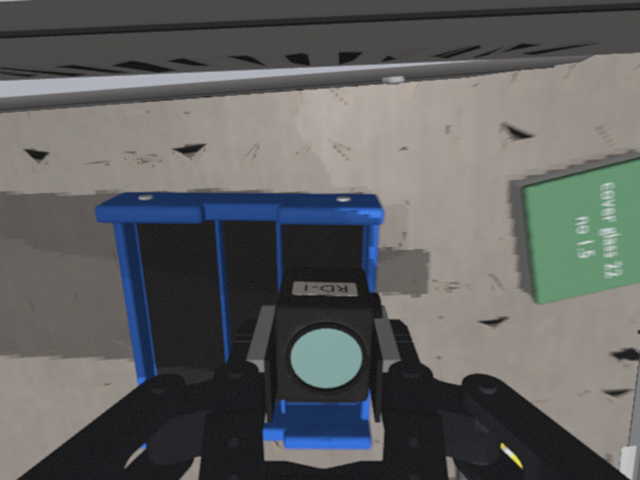

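```bash
python3 - <<'E'
from h import *
np.set_printoptions(precision=4,suppress=True)
c=load("wrist"); T=load("top")
print("mach base",onz(c,(100,97),0),onz(c,(600,55),0)); print("cam",-c[2].T@c[3])
for u in((132,178),(150,178),(170,215),(170,262)): print(u,onz(T,u,0.0),onz(T,u,.2))
def bx(p):
    e=np.array(p[:2])-[.4985,-.2055]; a=np.radians(-3.5); return np.array([[np.cos(a),np.sin(a)],[-np.sin(a),np.cos(a)]])@e*1000
for n,u in[("outer far L",(98,205)),("notch L",(204,206)),("notchR",(278,208)),("outer far R",(382,207))]: print(n,bx(onz(c,u,.030)))
print("cube top ctr",bx(onz(c,(327,358),.083+.0)))
E
```

```text
mach base [ 0.4392 -0.0919  0.    ] [ 0.6638 -0.0868  0.    ]
cam [ 0.541  -0.0978  0.2048]
(132, 178) [ 0.6476 -0.0224  0.    ] [ 0.592 -0.088  0.2  ]
(150, 178) [ 0.6468 -0.0531  0.    ] [ 0.5914 -0.1122  0.2   ]
(170, 215) [ 0.5815 -0.0879  0.    ] [ 0.5398 -0.1397  0.2   ]
(170, 262) [ 0.5014 -0.0886  0.    ] [ 0.4766 -0.1403  0.2   ]
outer far L [-58.9193  66.6679]
notch L [-14.3098  66.5051]
notchR [16.8334 65.8273]
outer far R [60.6483 66.5255]
cube top ctr [37.4413 28.155 ]
```

Request:
step_arm(
  targets=[
    [[20,-1,-20,0,0,0,0],[20,-1,-20,0,0,0,0],[20,-1,-20,-25,0,0,0],[20,-1,-20,-38,0,0,0],[20,-1,-20,-44,0,0,0],[20,-1,-20,-45,0,0,0],[20,-1,-20,-45,0,0,0]],
  ],
)

```text
time: 4.95
tool_pos: [0.5345, -0.202, 0.0398]
orientation: [-0.0, 0.727, 0.687, -0.0]
ft_force: [0.2, 0.1, -0.4]
width: 0.031
grasp_force: 59.3
```

Request:
step_arm(
  targets=[
    [[60,0,0,0,0,0,0],[60,0,0,0,0,0,0],[60,0,0,0,0,0,0],[60,0,0,40,0,0,0],[85,0,0,80,0,0,0],[85,-40,-40,90,0,0,0],[85,-75,-75,90,0,0,0],[85,-105,-105,90,0,0,0]],
  ],
)

```text
time: 5.75
tool_pos: [0.4289, -0.308, 0.1305]
orientation: [0.001, 0.727, 0.687, 0.0]
ft_force: [0.8, -0.3, -0.2]
width: 0.0852
grasp_force: 0.0
```

Request:
step_arm(
  targets=[
    [[85,-25,-30,0,0,0,0],[85,-50,-60,0,0,0,0],[85,-53,-62,0,0,0,0],[85,-53,-62,0,0,0,0]],
  ],
)

```text
time: 6.15
tool_pos: [0.3759, -0.3697, 0.1297]
orientation: [0.0, 0.728, 0.686, -0.0]
ft_force: [0.3, 0.9, -0.8]
width: 0.0846
grasp_force: 0.0
```

```bash
python3 - <<'E'
from h import *
np.set_printoptions(precision=4,suppress=True)
s=readout.observe();print(s["tool_pos"],s["width"])
c=snap("wrist","w4"); 
print(proj(c,[.376,-.369,.058]),proj(c,[.376,-.369,.0]))
E
```

```text
[ 0.3759 -0.3697  0.1297] 0.08462076388250482
[323.404 273.678] [323.4307 236.8841]
```

View pics/w4.png

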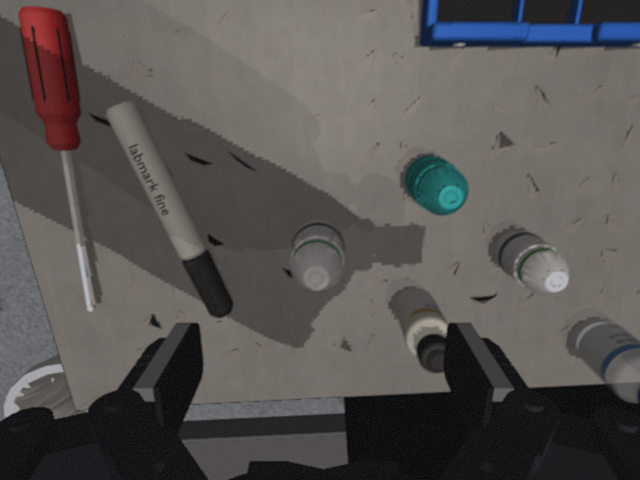

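Request:
step_arm(
  targets=[
    [[85,-2,-1,-40,0,0,0],[85,-2,-1,-75,0,0,0],[85,-2,-1,-90,0,0,0],[85,-2,-1,-92,0,0,0],[15,-2,-1,-92,0,0,0],[15,-2,-1,-92,0,0,0],[15,-2,-1,-92,0,0,0],[15,-2,-1,-92,0,0,0]],
  ],
)

```text
time: 7.0
tool_pos: [0.375, -0.3704, 0.0386]
orientation: [0.001, 0.727, 0.687, -0.0]
ft_force: [-4.5, -0.1, 20.2]
width: 0.0276
grasp_force: 31.3
```

Request:
step_arm(
  targets=[
    [[15,0,0,0,0,0,0],[15,0,0,0,0,0,0],[15,0,0,0,0,0,0],[15,0,0,0,0,0,0]],
  ],
)

```text
time: 7.4
tool_pos: [0.3751, -0.3705, 0.0389]
orientation: [0.001, 0.727, 0.687, -0.0]
ft_force: [-3.2, 0.7, 8.0]
width: 0.0267
grasp_force: 58.5
```

Request:
step_arm(
  targets=[
    [[15,0,0,35,0,0,0],[15,0,0,75,0,0,0],[15,30,25,85,0,0,0],[15,65,55,85,0,0,0],[15,100,85,85,0,0,0],[15,135,112,85,0,0,0],[15,158,131,70,0,0,0],[15,158,131,50,0,0,0]],
  ],
)

```text
time: 8.2
tool_pos: [0.5372, -0.2342, 0.0887]
orientation: [0.001, 0.725, 0.689, 0.002]
ft_force: [0.3, -0.2, -2.3]
width: 0.0267
grasp_force: 60.0
```

Request:
step_arm(
  targets=[
    [[15,0,0,0,0,0,0],[15,0,0,-25,0,0,0],[15,0,0,-38,0,0,0],[15,0,0,-45,0,0,0],[15,0,0,-45,0,0,0]],
  ],
)

```text
time: 8.7
tool_pos: [0.5324, -0.2396, 0.0434]
orientation: [-0.0, 0.727, 0.686, -0.0]
ft_force: [0.2, 0.4, -1.5]
width: 0.0267
grasp_force: 60.0
```

Request:
step_arm(
  targets=[
    [[55,0,0,0,0,0,0],[55,0,0,0,0,0,0],[55,0,0,0,0,0,0],[55,0,0,40,0,0,0],[85,0,0,75,0,0,0],[85,-10,-35,90,0,0,0],[85,-25,-80,90,0,0,0],[85,-40,-120,90,0,0,0]],
  ],
)

```text
time: 9.5
tool_pos: [0.4926, -0.3608, 0.1339]
orientation: [0.001, 0.727, 0.687, -0.0]
ft_force: [0.5, -0.3, -1.0]
width: 0.085
grasp_force: 0.0
```

Request:
step_arm(
  targets=[
    [[85,0,-22,0,0,0,0],[85,0,-22,0,0,0,0],[85,0,-22,0,0,0,0]],
  ],
)

```text
time: 9.8
tool_pos: [0.4928, -0.3806, 0.1325]
orientation: [-0.0, 0.727, 0.686, 0.0]
ft_force: [0.6, 0.6, 0.1]
width: 0.0851
grasp_force: 0.0
```

```bash
python3 - <<'E'
from h import *
np.set_printoptions(precision=4,suppress=True)
s=readout.observe();print(s["tool_pos"],s["width"])
W4=load("wrist"); print("A w4",onz(W4,(556,281),.052))
c=snap("wrist","w5"); 
print(proj(c,[.492,-.381,.052]))
f=c[0]; print("oil",proj(c,[.431,-.416,.067]),"eth",proj(c,[.553,-.4505,.068]))
E
```

```text
[ 0.4928 -0.3806  0.1325] 0.08505702289682811
A w4 [ 0.4936 -0.3827  0.052 ]
[321.7396 268.9882]
oil [205.5214 350.7378] eth [445.6714 396.9802]
```

View pics/w5.png

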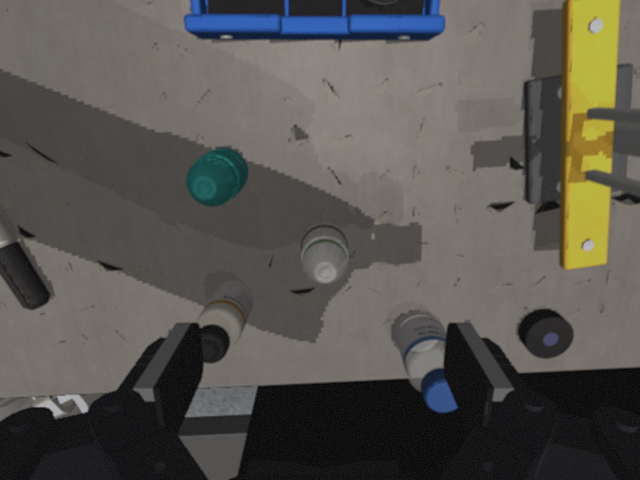

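Request:
step_arm(
  targets=[
    [[85,1,-1,-40,0,0,0],[85,1,-1,-75,0,0,0],[85,1,-1,-93,0,0,0],[85,1,-1,-96,0,0,0],[15,1,-1,-96,0,0,0],[15,1,-1,-96,0,0,0],[15,1,-1,-96,0,0,0],[15,1,-1,-96,0,0,0]],
  ],
)

```text
time: 10.65
tool_pos: [0.4943, -0.3822, 0.0377]
orientation: [0.001, 0.727, 0.687, 0.0]
ft_force: [-1.6, -0.1, 1.2]
width: 0.028
grasp_force: 1.8
```

Request:
step_arm(
  targets=[
    [[15,0,0,0,0,0,0],[15,0,0,0,0,0,0],[15,0,0,0,0,0,0],[15,0,0,0,0,0,0]],
  ],
)

```text
time: 11.05
tool_pos: [0.4943, -0.3823, 0.038]
orientation: [0.001, 0.727, 0.687, 0.0]
ft_force: [-1.6, 1.8, 6.4]
width: 0.0237
grasp_force: 58.7
```

Request:
step_arm(
  targets=[
    [[15,0,0,35,0,0,0],[15,0,10,70,0,0,0],[15,-5,45,80,0,0,0],[15,-12,85,80,0,0,0],[15,-20,125,80,0,0,0],[15,-28,160,70,0,0,0],[15,-31,177,55,0,0,0],[15,-31,177,45,0,0,0]],
  ],
)

```text
time: 11.85
tool_pos: [0.4622, -0.202, 0.0812]
orientation: [-0.0, 0.726, 0.688, -0.0]
ft_force: [0.4, -0.3, -1.8]
width: 0.0236
grasp_force: 59.8
```

Request:
step_arm(
  targets=[
    [[15,0,0,0,0,0,0],[15,0,0,-25,0,0,0],[15,0,0,-36,0,0,0],[15,0,0,-40,0,0,0],[15,0,0,-40,0,0,0]],
  ],
)

```text
time: 12.35
tool_pos: [0.4628, -0.2057, 0.0421]
orientation: [-0.0, 0.727, 0.686, -0.0]
ft_force: [-0.9, 0.1, -1.5]
width: 0.024
grasp_force: 59.8
```

Request:
step_arm(
  targets=[
    [[52,0,0,0,0,0,0],[52,0,0,0,0,0,0],[52,0,0,0,0,0,0],[52,0,0,40,0,0,0],[85,0,0,80,0,0,0],[85,-5,-40,100,0,0,0],[85,-12,-85,105,0,0,0],[85,-18,-125,105,0,0,0]],
  ],
)

```text
time: 13.15
tool_pos: [0.445, -0.3324, 0.1486]
orientation: [0.002, 0.727, 0.687, -0.0]
ft_force: [1.1, 0.3, -0.2]
width: 0.085
grasp_force: 0.0
```

Request:
step_arm(
  targets=[
    [[85,-7,-40,0,0,0,0],[85,-12,-84,0,0,0,0],[85,-12,-84,0,0,0,0],[85,-12,-84,0,0,0,0]],
  ],
)

```text
time: 13.55
tool_pos: [0.4322, -0.4148, 0.1463]
orientation: [-0.0, 0.728, 0.686, 0.0]
ft_force: [0.1, 0.9, 0.0]
width: 0.0853
grasp_force: 0.0
```

```bash
cat > m.py <<'E'
from h import *
np.set_printoptions(precision=4,suppress=True)
def cen(m,area=30):
    n,l,st,ce=cv2.connectedComponentsWithStats(m.astype(np.uint8))
    return [(tuple(ce[i].round(1)),tuple(st[i])) for i in range(1,n) if st[i,4]>area]
E
python3 - <<'E'
from m import *
s=readout.observe();print(s["tool_pos"],s["width"])
c=snap("wrist","w6"); 
p=proj(c,[.433,-.415,.067]); print(p, proj(c,[.434,-.415,.067]),proj(c,[.433,-.414,.067]))
g=c[0].max(2); x,y=p.astype(int); m=np.zeros(g.shape,bool); m[y-45:y+45,x-45:x+45]=g[y-45:y+45,x-45:x+45]<40
print(cen(m))
h=cv2.cvtColor(c[0],cv2.COLOR_RGB2HSV); m=(h[...,0]>100)&(h[...,0]<125)&(h[...,1]>150)&(h[...,2]>90); print("eth blue",cen(m,100),proj(c,[.553,-.4505,.068]))
E
```

```text
[ 0.4322 -0.4148  0.1463] 0.08531403613671855
[324.9363 269.4781] [326.9016 269.3691] [324.8202 267.6553]
[((np.float64(321.6), np.float64(266.1)), (np.int32(306), np.int32(250), np.int32(33), np.int32(35), np.int32(694)))]
eth blue [((np.float64(543.2), np.float64(316.3)), (np.int32(536), np.int32(303), np.int32(17), np.int32(30), np.int32(163))), ((np.float64(568.4), np.float64(314.8)), (np.int32(561), np.int32(303), np.int32(14), np.int32(22), np.int32(101)))] [556.4622 319.941 ]
```

Request:
step_arm(
  targets=[
    [[85,-1,1,-45,0,0,0],[85,-1,1,-85,0,0,0],[85,-1,1,-105,0,0,0],[85,-1,1,-108,0,0,0],[15,-1,1,-108,0,0,0],[15,-1,1,-108,0,0,0],[15,-1,1,-108,0,0,0],[15,-1,1,-108,0,0,0]],
  ],
)

```text
time: 14.4
tool_pos: [0.4323, -0.4133, 0.0399]
orientation: [0.001, 0.727, 0.687, -0.0]
ft_force: [0.3, 0.5, 0.6]
width: 0.0278
grasp_force: 0.0
```

Request:
step_arm(
  targets=[
    [[15,0,0,0,0,0,0],[15,0,0,0,0,0,0],[15,0,0,0,0,0,0],[15,0,0,0,0,0,0]],
  ],
)

```text
time: 14.8
tool_pos: [0.4321, -0.4134, 0.0399]
orientation: [0.001, 0.727, 0.687, -0.0]
ft_force: [-1.6, 1.2, 6.6]
width: 0.0236
grasp_force: 58.5
```

Request:
step_arm(
  targets=[
    [[15,0,0,40,0,0,0],[15,0,5,80,0,0,0],[15,5,45,95,0,0,0],[15,12,90,95,0,0,0],[15,18,130,95,0,0,0],[15,24,175,95,0,0,0],[15,30,210,95,0,0,0],[15,33,230,95,0,0,0]],
  ],
)

```text
time: 15.6
tool_pos: [0.4654, -0.1796, 0.1344]
orientation: [0.0, 0.726, 0.688, 0.0]
ft_force: [0.4, -0.5, -0.3]
width: 0.0243
grasp_force: 59.0
```

Request:
step_arm(
  targets=[
    [[15,0,7,0,0,0,0],[15,0,7,0,0,0,0],[15,0,7,-30,0,0,0],[15,0,7,-45,0,0,0]],
  ],
)

```text
time: 16.0
tool_pos: [0.4639, -0.1778, 0.0873]
orientation: [-0.0, 0.728, 0.686, -0.0]
ft_force: [-0.3, 1.0, -0.2]
width: 0.0239
grasp_force: 59.0
```

```bash
python3 - <<'E'
from m import *
s=readout.observe();print(s["tool_pos"],s["width"],s["ft_force"])
c=snap("wrist","w7"); 
E
```

```text
[ 0.4639 -0.1778  0.0873] 0.023936077443941065 [-0.3096  0.9783 -0.2232]
```

View pics/w7.png

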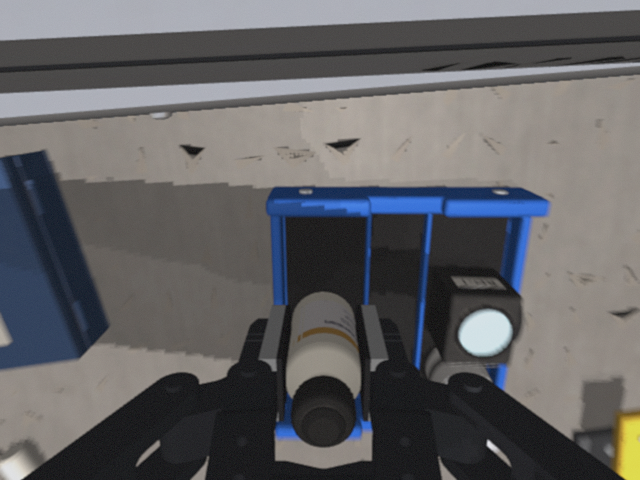

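Request:
step_arm(
  targets=[
    [[15,0,1,-20,0,0,0],[15,0,1,-35,0,0,0],[15,0,1,-44,0,0,0],[15,0,1,-44,0,0,0],[15,0,1,-44,0,0,0]],
  ],
)

```text
time: 16.55
tool_pos: [0.4649, -0.1759, 0.0449]
orientation: [0.0, 0.727, 0.686, -0.0]
ft_force: [-0.1, 0.2, 0.4]
width: 0.0241
grasp_force: 59.1
```

Request:
step_arm(
  targets=[
    [[52,0,0,0,0,0,0],[52,0,0,0,0,0,0],[52,0,0,0,0,0,0],[52,0,0,45,0,0,0],[85,0,0,90,0,0,0],[85,10,-45,105,0,0,0],[85,15,-90,105,0,0,0],[85,20,-135,105,0,0,0]],
  ],
)

```text
time: 17.35
tool_pos: [0.4853, -0.3117, 0.151]
orientation: [0.001, 0.727, 0.687, 0.0]
ft_force: [0.3, 0.2, 0.4]
width: 0.085
grasp_force: 0.0
```

Request:
step_arm(
  targets=[
    [[85,5,-45,0,0,0,0],[85,15,-90,0,0,0,0],[85,40,-130,0,0,0,0],[85,68,-139,0,0,0,0],[85,68,-139,0,0,0,0],[85,68,-139,0,0,0,0]],
  ],
)

```text
time: 17.95
tool_pos: [0.553, -0.4483, 0.1488]
orientation: [-0.001, 0.727, 0.687, 0.0]
ft_force: [0.3, 0.9, -0.0]
width: 0.0848
grasp_force: 0.0
```

```bash
python3 - <<'E'
from m import *
s=readout.observe();print(s["tool_pos"],s["width"])
c=snap("wrist","w8"); 
p=proj(c,[.553,-.4505,.068]); print(p, proj(c,[.554,-.4505,.068]),proj(c,[.553,-.4495,.068]))
h=cv2.cvtColor(c[0],cv2.COLOR_RGB2HSV); m=(h[...,0]>100)&(h[...,0]<125)&(h[...,1]>150)&(h[...,2]>60); print("eth blue",cen(m,100))
E
```

```text
[ 0.553  -0.4483  0.1488] 0.08482407993436612
[323.571  272.0494] [325.5173 271.9474] [323.4599 270.2473]
eth blue []
```

```bash
python3 - <<'E'
from m import *
f,_,_,_=load("wrist"); print(f[265:285:5,315:335:5].tolist()); h=cv2.cvtColor(f,cv2.COLOR_RGB2HSV)
m=(h[...,0]>95)&(h[...,0]<130)&(h[...,1]>120); print(cen(m,60))
E
```

```text
[[[52, 74, 116], [49, 72, 114], [51, 73, 114], [49, 73, 118]], [[50, 71, 115], [51, 72, 115], [53, 76, 122], [57, 81, 127]], [[50, 74, 115], [54, 76, 121], [55, 77, 125], [55, 78, 127]], [[51, 75, 123], [51, 74, 124], [61, 82, 126], [54, 77, 123]]]
[((np.float64(322.3), np.float64(269.5)), (np.int32(303), np.int32(248), np.int32(40), np.int32(44), np.int32(1348)))]
```

View pics/w8.png

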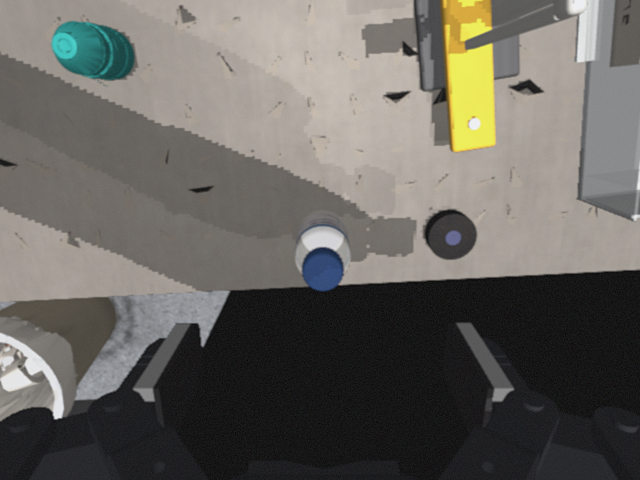

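Request:
step_arm(
  targets=[
    [[70,0,-2,-45,0,0,0],[70,0,-2,-85,0,0,0],[70,0,-2,-106,0,0,0],[70,0,-2,-110,0,0,0],[15,0,-2,-110,0,0,0],[15,0,-2,-110,0,0,0],[15,0,-2,-110,0,0,0],[15,0,-2,-110,0,0,0]],
  ],
)

```text
time: 18.8
tool_pos: [0.5538, -0.4516, 0.0422]
orientation: [0.002, 0.727, 0.687, 0.0]
ft_force: [-1.3, 1.0, 7.3]
width: 0.0298
grasp_force: 59.7
```

Request:
step_arm(
  targets=[
    [[15,0,0,0,0,0,0],[15,0,0,0,0,0,0],[15,0,0,0,0,0,0]],
  ],
)

```text
time: 19.1
tool_pos: [0.5538, -0.4517, 0.0422]
orientation: [0.002, 0.727, 0.687, 0.0]
ft_force: [-1.2, 1.2, 6.7]
width: 0.0297
grasp_force: 59.8
```

Request:
step_arm(
  targets=[
    [[15,0,0,40,0,0,0],[15,-10,10,80,0,0,0],[15,-30,45,90,0,0,0],[15,-50,85,90,0,0,0],[15,-68,125,90,0,0,0],[15,-82,165,90,0,0,0],[15,-90,200,85,0,0,0],[15,-92,212,75,0,0,0]],
  ],
)

```text
time: 19.9
tool_pos: [0.461, -0.2357, 0.1162]
orientation: [0.001, 0.726, 0.688, 0.0]
ft_force: [0.0, -0.1, -0.2]
width: 0.0297
grasp_force: 59.4
```

Request:
step_arm(
  targets=[
    [[15,0,0,-5,0,0,0],[15,0,0,-10,0,0,0],[15,0,0,-40,0,0,0],[15,0,0,-60,0,0,0],[15,0,0,-70,0,0,0],[15,0,0,-70,0,0,0],[15,0,0,-70,0,0,0]],
  ],
)

```text
time: 20.6
tool_pos: [0.4612, -0.2403, 0.0447]
orientation: [0.0, 0.727, 0.686, 0.0]
ft_force: [0.1, 0.0, -1.2]
width: 0.0298
grasp_force: 62.7
```

Request:
step_arm(
  targets=[
    [[52,0,0,0,0,0,0],[52,0,0,0,0,0,0],[52,0,0,0,0,0,0],[52,0,0,45,0,0,0],[60,0,0,90,0,0,0],[60,0,-10,135,0,0,0],[60,-10,-30,175,0,0,0],[60,-10,-50,210,0,0,0]],
  ],
)

```text
time: 21.4
tool_pos: [0.4502, -0.2894, 0.2574]
orientation: [0.001, 0.727, 0.687, -0.0]
ft_force: [0.7, -0.6, -0.5]
width: 0.0601
grasp_force: 0.0
```

Request:
step_arm(
  targets=[
    [[0,40,-25,30,0,0,0],[0,60,-30,60,0,0,0],[0,60,-30,60,0,0,0]],
  ],
)

```text
time: 21.7
tool_pos: [0.5142, -0.32, 0.3186]
orientation: [0.003, 0.727, 0.687, 0.001]
ft_force: [-0.1, 0.6, 0.3]
width: 0.0168
grasp_force: 0.0
```

```bash
python3 - <<'E'
from m import *
s=readout.observe();print(s["tool_pos"],s["joints"])
c=snap("wrist","w9"); S=snap("side","s9")
a=c[0]; b=cv2.resize(S[0][190:340,215:365],None,fx=2,fy=2,interpolation=cv2.INTER_CUBIC)
o=np.zeros((480,800,3),np.uint8); a2=a[0:480,140:640]; o[:,:500]=a2; o[:300,500:]=b; 
cv2.imwrite("pics/c9.png",o[:,:,::-1])
E
```

```text
[ 0.5142 -0.32    0.3186] [ 0.8182  0.2419 -0.4074  1.4648  0.0954  1.4479  0.3538]
```

View pics/c9.png

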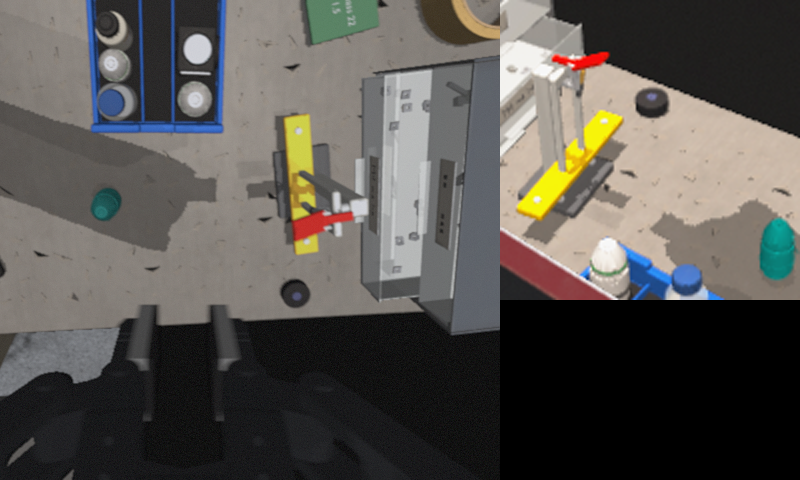

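```bash
python3 - <<'E'
from m import *
T=load("top");W=load("wrist");S=load("side")
for n,c in(("T",T),("W",W),("S",S)):
    h=cv2.cvtColor(c[0],cv2.COLOR_RGB2HSV).astype(int)
    Y=(abs(h[...,0]-28)<6)&(h[...,1]>170)&(h[...,2]>80)
    Rd=((h[...,0]<6)|(h[...,0]>174))&(h[...,1]>180)&(h[...,2]>100)
    if n=="T": w=(slice(130,210),slice(260,365))
    elif n=="W": w=(slice(90,280),slice(400,520))
    else: w=(slice(200,310),slice(215,285))
    for nm,m in(("yel",Y),("red",Rd)):
        k=np.zeros(m.shape,np.uint8); k[w]=m[w]
        p=cv2.findNonZero(k); r=cv2.minAreaRect(p); b=cv2.boxPoints(r)
        print(n,nm,len(p),np.round(r[0],1),np.round(r[1],1),np.round(r[2],1),b.round(1).tolist())
        if nm=="yel" and n!="S":
            B=np.array([onz(c,u,.032)[:2] for u in b]); print("  bar",B.mean(0),[round(float(np.linalg.norm(B[i]-B[i-1])),4) for i in range(2)]); 
            d=max([B[1]-B[0],B[2]-B[1]],key=np.linalg.norm); print("  yaw",np.degrees(np.arctan2(d[1],d[0])))
        if nm=="red":
            rows={}; q=p[:,0]
            for y in range(q[:,1].min(),q[:,1].max()+1,2): x=q[q[:,1]==y,0]; print((y,int(x.min()),int(x.max())),end=" ")
            print()
E
```

```text
T yel 888 [312.3 177.2] [14.3 82.9] 82.9 [[270.29998779296875, 175.1999969482422], [352.5, 164.89999389648438], [354.29998779296875, 179.10000610351562], [272.0, 189.39999389648438]]
  bar [ 0.6322 -0.3303] [0.0242, 0.1371]
  yaw -84.19295835705265
T red 196 [312.7 166.5] [27.5 10.2] 82.9 [[305.8999938964844, 153.5], [316.0, 152.1999969482422], [319.3999938964844, 179.60000610351562], [309.3999938964844, 180.8000030517578]]
(153, 310, 312) (155, 309, 313) (157, 310, 313) (159, 310, 313) (161, 310, 313) (163, 310, 314) (165, 311, 314) (167, 310, 317) (169, 308, 318) (171, 309, 317) (173, 309, 318) (175, 310, 318) (177, 310, 319) (179, 310, 319) 
W yel 405 [440.5 183.5] [136.4  23.5] 85.6 [[423.6000061035156, 116.4000015258789], [447.0, 114.5999984741211], [457.3999938964844, 250.6999969482422], [434.0, 252.5]]
  bar [ 0.6297 -0.3272] [0.1351, 0.0215]
  yaw -83.46295647023756
W red 777 [460.3 220.8] [19.2 61.9] 69.8 [[427.8999938964844, 222.5], [486.0, 201.10000610351562], [492.6000061035156, 219.10000610351562], [434.5, 240.5]]
(211, 460, 461) (213, 455, 490) (215, 451, 490) (217, 445, 491) (219, 440, 490) (221, 432, 474) (223, 433, 468) (225, 433, 463) (227, 433, 461) (229, 433, 462) (231, 434, 459) (233, 434, 453) (235, 434, 448) (237, 434, 444) (239, 434, 438) 
S yel 665 [249.4 270.9] [12.7 68. ] 39.8 [[222.6999969482422, 292.8999938964844], [266.20001220703125, 240.6999969482422], [276.0, 248.8000030517578], [232.5, 301.0]]
S red 123 [255.2 220.4] [ 7.2 28.2] 84.8 [[240.8000030517578, 218.10000610351562], [269.0, 215.5], [269.6000061035156, 222.6999969482422], [241.5, 225.1999969482422]]
(216, 264, 269) (218, 242, 268) (220, 241, 267) (222, 253, 263) (224, 251, 255)
```

```bash
python3 - <<'E'
from m import *
T=load("top");W=load("wrist");S=load("side")
a=np.radians(6); ex=np.array([np.cos(a),np.sin(a),0])
print("tab end T,W",onz(T,(314.5,180),.150),onz(W,(432.5,230),.150), tri(T,(314.5,180),W,(432.5,230)))
print("arm end T,W",onz(T,(311.5,152.5),.138),onz(W,(491,216),.138), tri(T,(311.5,152.5),W,(491,216)))
for o in ([.631,-.329,0],):
    seat=np.array(o); hinge=seat-.0125*ex; hinge[2]=.136
    te=hinge-.0263*ex+[0,0,.0144+.002]; ae=hinge+.021*ex; print(hinge,te,ae)
    for c in (T,W,S): print(proj(c,te),proj(c,ae),proj(c,hinge))
E
```

```text
tab end T,W [ 0.5959 -0.3338  0.15  ] [ 0.5925 -0.3319  0.15  ] (array([ 0.5956, -0.3338,  0.1447]), array([0.]))
arm end T,W [ 0.6408 -0.3305  0.138 ] [ 0.6383 -0.3275  0.138 ] (array([ 0.6433, -0.3306,  0.1273]), array([0.]))
[ 0.6186 -0.3303  0.136 ] [ 0.5924 -0.3331  0.1524] [ 0.6395 -0.3281  0.136 ]
[314.0092 181.9623] [309.9215 153.8076] [311.7704 167.5161]
[433.1455 232.6183] [491.5065 215.9215] [463.0407 220.3846]
[267.6598 217.2213] [241.9831 217.868 ] [253.5088 221.3353]
```

Request:
step_arm(
  targets=[
    [[0,0,0,0,0,0,8.5],[0,0,0,0,0,0,17],[0,0,0,0,0,0,25.5],[0,0,0,0,0,0,34],[0,0,0,0,0,0,42.5],[0,0,0,0,0,0,51],[0,0,0,0,0,0,59.5],[0,0,0,0,0,0,68]],
  ],
)

```text
time: 22.6
tool_pos: [0.5094, -0.3183, 0.3132]
orientation: [-0.001, 0.216, 0.976, 0.0]
ft_force: [0.1, 0.5, -0.3]
width: 0.0001
grasp_force: 0.0
```

Request:
step_arm(
  targets=[
    [[0,20,-3,-20,0,0,8.5],[0,40,-6,-50,0,0,17],[0,60,-9,-70,0,0,25.5],[0,75,-12,-85,0,0,31],[0,80,-13,-95,0,0,31],[0,82,-13,-100,0,0,31],[0,82,-13,-100,0,0,31],[0,82,-13,-100,0,0,31]],
  ],
)

```text
time: 23.4
tool_pos: [0.5923, -0.332, 0.2155]
orientation: [0.0, -0.049, 0.999, -0.0]
ft_force: [0.1, -0.5, 0.7]
width: 0.0001
grasp_force: 0.0
```

```bash
python3 - <<'E'
from m import *
s=readout.observe();print(s["tool_pos"],s["joints"],s["orientation"],s["width"])
T=load("top");S=load("side")
print("instr corner",tri(T,(373,96),S,(240,178)))
c=snap("wrist","w10"); S=snap("side","s10"); 
o=np.zeros((480,800,3),np.uint8); o[:360,:480]=cv2.resize(c[0],(480,360)); o[:320,480:]=cv2.resize(S[0][140:300,195:355],(320,320)); cv2.imwrite("pics/c10.png",o[:,:,::-1])
E
```

```text
[ 0.5923 -0.332   0.2155] [ 0.8732  0.48   -0.6023  1.4093  0.2732  1.335   1.9297] [ 0.0002 -0.0492  0.9988 -0.0005] 0.00013436724767518338
instr corner (array([ 0.7254, -0.4272,  0.1291]), array([0.]))
```

View pics/c10.png

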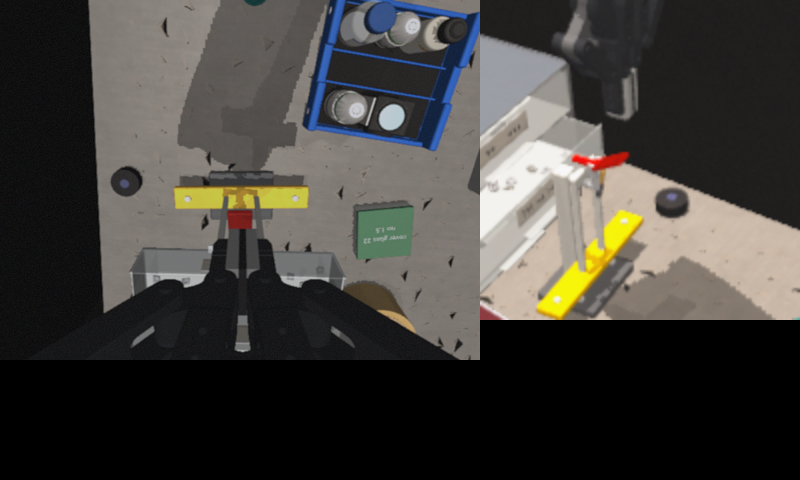

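Request:
step_arm(
  targets=[
    [[0,4,-1,-30,0,0,0],[0,4,-1,-40,0,0,0],[0,4,-1,-46,0,0,0],[0,4,-1,-52,0,0,0],[0,4,-1,-56,0,0,0],[0,4,-1,-60,0,0,0]],
  ],
)

```text
time: 24.1
tool_pos: [0.597, -0.3331, 0.155]
orientation: [0.0, -0.05, 0.999, -0.0]
ft_force: [0.1, -0.4, 1.1]
width: 0.0001
grasp_force: 0.4
```

```bash
cat > k.py <<'E'
from m import *
def red(c,w,v=60,s=150):
    h=cv2.cvtColor(c[0],cv2.COLOR_RGB2HSV).astype(int); m=((h[...,0]<8)|(h[...,0]>172))&(h[...,1]>s)&(h[...,2]>v)
    k=np.zeros(m.shape,bool); k[w]=m[w]; return cen(k,8)
def yel(c,w):
    h=cv2.cvtColor(c[0],cv2.COLOR_RGB2HSV).astype(int); m=(abs(h[...,0]-28)<6)&(h[...,1]>150)&(h[...,2]>60)
    k=np.zeros(m.shape,bool); k[w]=m[w]; return cen(k,30)
SW=(slice(170,310),slice(200,300))
E
python3 - <<'E'
from k import *
S=snap("side","s11"); print(red(S,SW)); 
a=np.radians(6); ex=np.array([np.cos(a),np.sin(a),0]); H=np.array([.619,-.3305,.136])
for th in(0,.4,.85,1.3,1.7):
    te=H+.03*np.array([-np.cos(.5-th)*ex[0],-np.cos(.5-th)*ex[1],np.sin(.5-th)]); ae=H+.021*np.array([np.cos(th)*ex[0],np.cos(th)*ex[1],np.sin(th)])
    print(th,proj(S,te).round(),proj(S,ae).round(),proj(S,H).round())
E
```

```text
[((np.float64(253.9), np.float64(222.4)), (np.int32(244), np.int32(211), np.int32(25), np.int32(23), np.int32(110)))]
0 [268. 218.] [242. 218.] [253. 221.]
0.4 [270. 225.] [242. 214.] [253. 221.]
0.85 [269. 231.] [245. 211.] [253. 221.]
1.3 [266. 236.] [249. 210.] [253. 221.]
1.7 [260. 237.] [254. 211.] [253. 221.]
```

Request:
step_arm(
  targets=[
    [[0,0,0,-4,0,0,0],[0,0,0,-8,0,0,0],[0,0,0,-12,0,0,0],[0,0,0,-12,0,0,0],[0,0,0,10,0,0,0],[0,0,0,50,0,0,0],[0,0,0,70,0,0,0],[0,0,0,70,0,0,0]],
  ],
)

```text
time: 24.95
tool_pos: [0.5984, -0.3331, 0.2287]
orientation: [0.003, -0.05, 0.999, -0.001]
ft_force: [1.0, 0.5, -0.2]
width: -0.0002
grasp_force: 0.0
```

```bash
python3 - <<'E'
from k import *
s=readout.observe();print(s["tool_pos"],s["ft_force"])
S=snap("side","s12"); print(red(S,SW),yel(S,SW)); 
E
```

```text
[ 0.5984 -0.3331  0.2287] [ 1.0423  0.4516 -0.2261]
[((np.float64(255.7), np.float64(227.8)), (np.int32(251), np.int32(211), np.int32(12), np.int32(29), np.int32(146)))] [((np.float64(264.1), np.float64(255.5)), (np.int32(257), np.int32(245), np.int32(19), np.int32(26), np.int32(236))), ((np.float64(240.8), np.float64(281.3)), (np.int32(224), np.int32(260), np.int32(33), np.int32(39), np.int32(443)))]
```

Request:
step_arm(
  targets=[
    [[60,0,0,0,0,0,0],[60,20,2,0,0,0,0],[60,34,4,0,0,0,0],[60,34,4,0,0,0,0],[60,34,4,0,0,0,0]],
  ],
)

```text
time: 25.5
tool_pos: [0.6302, -0.3285, 0.2231]
orientation: [-0.001, -0.05, 0.999, 0.001]
ft_force: [-0.5, 0.1, 0.5]
width: 0.06
grasp_force: 0.0
```

```bash
python3 - <<'E'
from k import *
s=readout.observe();print(s["tool_pos"],s["orientation"],s["width"])
c=snap("wrist","w13"); 
print("bar ends pred",proj(c,[.631+.0069*np.sin(.1)*0,-.329,.032]))
h=yel(c,(slice(0,480),slice(0,640)));print(h)
for b in h: print(onz(c,b[0],.032))
T=snap("top"); 
E
```

```text
[ 0.6302 -0.3285  0.2231] [-0.0009 -0.0503  0.9987  0.0006] 0.05995836324345326
bar ends pred [320.9448 212.8249]
[((np.float64(386.1), np.float64(216.2)), (np.int32(356), np.int32(200), np.int32(56), np.int32(29), np.int32(1067))), ((np.float64(255.1), np.float64(219.4)), (np.int32(231), np.int32(206), np.int32(59), np.int32(23), np.int32(863)))]
[ 0.6287 -0.2795  0.032 ]
[ 0.6411 -0.3783  0.032 ]
```

Request:
step_arm(
  targets=[
    [[60,0,0,-40,0,0,0],[60,0,0,-75,0,0,0],[60,0,0,-92,0,0,0],[60,0,0,-97,0,0,0],[60,0,0,-97,0,0,0]],
  ],
)

```text
time: 26.1
tool_pos: [0.6307, -0.3291, 0.128]
orientation: [-0.0, -0.05, 0.999, 0.0]
ft_force: [0.2, -0.5, -0.5]
width: 0.0597
grasp_force: 0.0
```

Request:
step_arm(
  targets=[
    [[20,0,0,0,0,0,0],[20,0,0,0,0,0,0],[20,0,0,0,0,0,0],[20,0,0,0,0,0,0],[20,0,0,0,0,0,0],[20,0,0,0,0,0,0]],
  ],
)

```text
time: 26.7
tool_pos: [0.6319, -0.3289, 0.1297]
orientation: [0.001, -0.05, 0.999, -0.001]
ft_force: [-0.1, 0.1, 6.8]
width: 0.0341
grasp_force: 59.2
```

Request:
step_arm(
  targets=[
    [[20,0,0,6,0,0,0],[20,0,0,14,0,0,0],[20,0,0,24,0,0,0],[20,0,0,34,0,0,0],[20,0,0,44,0,0,0],[20,0,0,54,0,0,0],[20,0,0,54,0,0,0],[20,0,0,54,0,0,0]],
  ],
)

```text
time: 27.5
tool_pos: [0.6308, -0.3289, 0.1818]
orientation: [0.0, -0.05, 0.999, -0.0]
ft_force: [-0.2, -0.7, -1.8]
width: 0.0344
grasp_force: 59.8
```

```bash
python3 - <<'E'
from k import *
s=readout.observe();print(s["tool_pos"],s["ft_force"],s["wrist_torque"])
S=snap("side","s14"); print(red(S,SW),yel(S,(slice(150,310),slice(200,320)))); 
E
```

```text
[ 0.6308 -0.3289  0.1818] [-0.2088 -0.6701 -1.8269] [-0.0187 -0.0136 -0.0021]
[((np.float64(255.5), np.float64(227.6)), (np.int32(251), np.int32(211), np.int32(11), np.int32(29), np.int32(137)))] [((np.float64(266.0), np.float64(227.9)), (np.int32(260), np.int32(222), np.int32(15), np.int32(14), np.int32(101))), ((np.float64(248.6), np.float64(242.3)), (np.int32(246), np.int32(237), np.int32(6), np.int32(10), np.int32(39))), ((np.float64(231.0), np.float64(264.5)), (np.int32(220), np.int32(254), np.int32(25), np.int32(21), np.int32(183)))]
```

Request:
step_arm(
  targets=[
    [[20,-10,-1,0,0,0,0],[20,-25,-2.5,0,0,0,0],[20,-40,-4,0,0,0,0],[20,-55,-6,0,0,0,0],[20,-70,-7,0,0,0,0],[20,-85,-9,0,0,0,0],[20,-100,-10.5,0,0,0,0],[20,-100,-10.5,0,0,0,0]],
  ],
)

```text
time: 28.35
tool_pos: [0.5281, -0.3405, 0.1812]
orientation: [-0.001, -0.049, 0.999, -0.0]
ft_force: [0.5, -1.3, -1.3]
width: 0.0342
grasp_force: 59.8
```

```bash
python3 - <<'E'
from k import *
s=readout.observe();print(s["tool_pos"],s["ft_force"],s["wrist_torque"])
S=snap("side","s15"); print(red(S,SW)); 
c=snap("wrist","w15"); h=yel(c,(slice(0,480),slice(0,640)));print(h)
bl=cv2.cvtColor(c[0],cv2.COLOR_RGB2HSV); 
print(proj(c,[.53,-.34,.084]))
a=np.radians(-3.5); ex=np.array([np.cos(a),np.sin(a),0]); ey=np.array([-np.sin(a),np.cos(a),0]); C=np.array([.4997,-.204,0])
print([proj(c,C+x*ex+y*ey+[0,0,.03]).round(1).tolist() for x in(-.016,.016) for y in(-.065,.065)])
cv2.imwrite("pics/w15.png",c[0][:,:,::-1])
E
```

```text
[ 0.5281 -0.3405  0.1812] [ 0.4508 -1.254  -1.3311] [-0.0019 -0.0133 -0.0533]
[((np.float64(255.8), np.float64(227.8)), (np.int32(251), np.int32(211), np.int32(12), np.int32(29), np.int32(150)))]
[((np.float64(418.8), np.float64(262.5)), (np.int32(378), np.int32(236), np.int32(71), np.int32(38), np.int32(1131))), ((np.float64(225.5), np.float64(266.2)), (np.int32(200), np.int32(256), np.int32(59), np.int32(18), np.int32(780)))]
[321.7515 256.166 ]
[[442.4, 162.9], [636.6, 194.5], [430.5, 211.1], [618.2, 240.5]]
```

Request:
step_arm(
  targets=[
    [[20,0,5,25,0,0,0],[20,-5,25,30,0,0,-4],[20,-11,55,30,0,0,-8],[20,-17,85,30,0,0,-9],[20,-23,110,30,0,0,-9],[20,-28,130,30,0,0,-9],[20,-28,136,20,0,0,-9],[20,-28,136,10,0,0,-9]],
  ],
)

```text
time: 29.25
tool_pos: [0.5032, -0.2028, 0.1912]
orientation: [0.0, 0.028, 1.0, -0.0]
ft_force: [0.5, -0.2, -0.9]
width: 0.0347
grasp_force: 60.0
```

Request:
step_arm(
  targets=[
    [[20,0,0,-20,0,0,0],[20,0,0,-42,0,0,0],[20,0,0,-42,0,0,0],[20,0,0,-42,0,0,0]],
  ],
)

```text
time: 29.65
tool_pos: [0.5026, -0.2041, 0.1491]
orientation: [-0.001, 0.029, 1.0, 0.0]
ft_force: [0.4, -0.4, -0.5]
width: 0.0343
grasp_force: 60.0
```

```bash
python3 - <<'E'
from k import *
s=readout.observe();print(s["tool_pos"],s["orientation"],s["ft_force"],s["wrist_torque"])
c=snap("wrist","w16"); T=snap("top","t16"); S=snap("side","s16")
o=np.zeros((600,800,3),np.uint8); o[:360,:480]=cv2.resize(c[0],(480,360)); 
o[:360,480:]=cv2.resize(T[0][200:340,180:304],(320,360)); o[360:,:400]=cv2.resize(S[0][270:390,220:420],(400,240))
o[360:,400:]=cv2.resize(c[0][150:390,120:520],(400,240))
cv2.imwrite("pics/c16.png",o[:,:,::-1])
E
```

```text
[ 0.5026 -0.2041  0.1491] [-0.0006  0.0289  0.9996  0.0005] [ 0.4276 -0.4087 -0.5252] [ 0.0164 -0.028   0.0267]
```

View pics/c16.png

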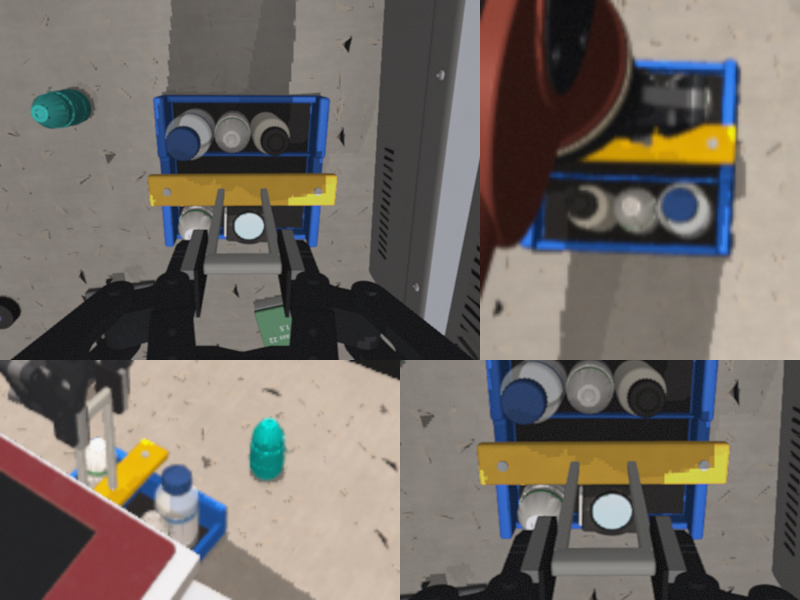

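```bash
python3 - <<'E'
from k import *
c=load("wrist"); h=cv2.cvtColor(c[0],cv2.COLOR_RGB2HSV).astype(int); m=(abs(h[...,0]-23)<10)&(h[...,1]>150)&(h[...,2]>60)
zb=.1491-.1297+.024; cols=np.where(m[220:285].any(0))[0]; print(cols.min(),cols.max())
C=np.array([.4997,-.204]); a=np.radians(-3.5); Rm=np.array([[np.cos(a),np.sin(a)],[-np.sin(a),np.cos(a)]])
bx=lambda p:Rm@(p[:2]-C)*1000
for u in(210,230,250,270,370,390,410,430):
    r=np.where(m[:,u])[0]; r=r[(r>200)&(r<300)]; print(u,r.min(),r.max(),bx(onz(c,(u,r.min()),zb)),bx(onz(c,(u,r.max()+1),zb+.008)))
# ribs/walls: blue profile in lane gap column
B=(h[...,0]>100)&(h[...,0]<125)&(h[...,1]>150)
for u in(250,300,330,400): r=np.where(B[:,u])[0]; print(u,r[r<300].tolist())
for x in(-.0145,.0145): print(proj(c,[*(C+Rm.T@[x,0]),.012]))
for u in range(200,235,6): r=np.where(B[:,u])[0]; print(u,r.tolist()[:60])
E
```

```text
197 448
210 233 273 [ -7.2798 -62.1933] [ 14.1045 -61.9507]
230 232 274 [ -7.8811 -50.9965] [ 14.6929 -50.8715]
250 232 273 [ -7.8977 -39.8459] [ 14.0753 -39.7095]
270 231 273 [ -8.4982 -28.6718] [ 14.0607 -28.5862]
370 231 273 [-8.5814 27.0725] [13.9878 27.0575]
390 231 274 [-8.5981 38.2267] [14.5765 38.223 ]
410 232 273 [-8.0306 49.4215] [13.9587 49.3277]
430 232 272 [-8.0472 60.5878] [13.3417 60.4163]
250 [128, 129, 130, 131, 132, 133, 134, 135, 136, 172, 173, 184, 188, 201, 210]
300 [128, 129, 130, 131, 132, 133, 134, 135, 136, 203, 204, 205, 206, 207, 208]
330 [128, 129, 130, 131, 132, 133, 134, 135, 136, 203, 204, 205, 206, 207]
400 [128, 129, 130, 131, 132, 133, 134, 135, 136, 137, 203, 204, 205, 206, 207, 208]
[321.5483 206.918 ]
[321.5081 250.7145]
200 []
206 [131, 132, 133, 134, 135, 136, 137, 138, 139, 140, 141, 142, 143, 144, 145, 146, 147, 148, 149, 150, 151]
212 [129, 130, 131, 132, 133, 134, 135, 136, 137, 138, 139, 140, 141, 142, 143, 144, 145, 146, 147, 148, 149, 150, 151, 152, 153, 154, 155, 156, 157, 158, 159, 160, 161, 162, 163, 164, 165, 166, 167, 168, 169, 170, 
[... 304 characters left out ...]
 169, 170, 171, 172, 173, 174, 175, 176, 177, 178, 179, 180, 181, 182, 183, 184, 185, 186]
224 [127, 128, 129, 130, 131, 132, 133, 134, 135, 136, 137, 138, 139, 140, 141, 143, 144, 145, 146, 147, 148, 150, 151, 152, 153, 154, 155, 156, 157, 158, 159, 160, 161, 162, 163, 164, 182, 186, 203, 204, 205, 206, 207, 208, 209, 210, 211, 212, 213, 214, 215, 216, 217, 218, 219, 220, 221, 222, 223, 224]
230 [127, 128, 129, 130, 131, 132, 133, 134, 135, 136, 143, 145, 146, 147, 148, 149, 150, 151, 152, 153, 154, 155, 156, 157, 158, 175, 176, 181, 199, 201, 210, 211, 212, 213, 214, 215, 216, 217, 218, 219, 220, 221, 222, 224, 225, 226, 228, 229, 230, 276, 277, 278, 279, 280, 281, 282, 283, 284, 285, 286]
```

Request:
step_arm(
  targets=[
    [[20,-3.4,0,0,0,0,0],[20,-3.4,0,0,0,0,0],[20,-3.4,0,-8,0,0,0],[20,-3.4,0,-14,0,0,0],[20,-3.4,0,-18,0,0,0],[20,-3.4,0,-20,0,0,0],[20,-3.4,0,-20,0,0,0]],
  ],
)

```text
time: 30.5
tool_pos: [0.4999, -0.2033, 0.1301]
orientation: [0.0, 0.028, 1.0, -0.0]
ft_force: [-2.2, 0.5, 6.2]
width: 0.0344
grasp_force: 60.8
```

Request:
step_arm(
  targets=[
    [[20,0,0,-1,0,0,0],[60,0,0,-1,0,0,0],[60,0,0,-1,0,0,0],[60,0,0,-1,0,0,0],[60,0,0,30,0,0,0],[60,0,0,70,0,0,0],[60,0,0,110,0,0,0],[60,0,0,130,0,0,0]],
  ],
)

```text
time: 31.3
tool_pos: [0.5003, -0.2034, 0.263]
orientation: [0.002, 0.028, 1.0, -0.001]
ft_force: [-0.0, 0.7, -0.6]
width: 0.06
grasp_force: 0.0
```

```bash
python3 - <<'E'
from k import *
s=readout.observe();print(s["tool_pos"])
c=snap("wrist","w17"); h=cv2.cvtColor(c[0],cv2.COLOR_RGB2HSV).astype(int); m=(abs(h[...,0]-23)<10)&(h[...,1]>150)&(h[...,2]>60)
C=np.array([.4997,-.204]); a=np.radians(-3.5); Rm=np.array([[np.cos(a),np.sin(a)],[-np.sin(a),np.cos(a)]])
bx=lambda p:Rm@(p[:2]-C)*1000
print(cen(m,100))
k=max(np.arange(1),key=lambda i:0)
cols=np.where(m.sum(0)>5)[0]; print(cols.min(),cols.max())
for u in np.linspace(cols.min()+6,cols.max()-6,8).astype(int):
    r=np.where(m[:,u])[0]; print(u,r.min(),r.max(),bx(onz(c,(u,r.min()),.024)),bx(onz(c,(u,r.max()+1),.032)))
rm=(np.where(m[:,320])[0].mean() if m[:,320].any() else 220)
print(bx(onz(c,(cols.min(),230),.032)),bx(onz(c,(cols.max()+1,230),.032)))
E
```

```text
[ 0.5003 -0.2034  0.263 ]
[((np.float64(323.7), np.float64(197.2)), (np.int32(242), np.int32(183), np.int32(164), np.int32(31), np.int32(4292)))]
243 405
249 185 211 [ -9.3063 -62.2348] [ 12.3734 -62.0561]
270 184 212 [-10.2283 -44.2649] [ 13.1954 -44.1803]
291 184 212 [-10.2868 -26.3419] [ 13.1358 -26.2594]
313 184 212 [-10.3481  -7.5669] [13.0735 -7.4868]
334 183 212 [-11.2684  10.3433] [13.014  10.4311]
356 183 212 [-11.3296  29.1009] [12.9516 29.2006]
377 183 212 [-11.388   47.0044] [12.8921 47.1155]
399 184 210 [-10.5876  65.8109] [11.0694 65.7756]
[ 28.4704 -68.0933] [27.9974 72.8502]
```

Request:
step_arm(
  targets=[
    [[0,0,-20,5,0,0,0],[0,15,-45,5,0,0,4],[0,35,-75,5,0,0,8],[0,60,-105,5,0,0,9],[0,80,-125,5,0,0,9],[0,89,-130,0,0,0,9],[0,89,-130,-30,0,0,9],[0,89,-130,-50,0,0,9]],
  ],
)

```text
time: 32.15
tool_pos: [0.5882, -0.3324, 0.2072]
orientation: [-0.001, -0.05, 0.999, 0.001]
ft_force: [0.9, 0.6, -0.7]
width: -0.0001
grasp_force: 0.0
```

Request:
step_arm(
  targets=[
    [[0,0,0,0,0,0,0],[0,0,0,-20,0,0,0],[0,0,0,-38,0,0,0],[0,0,0,-43,0,0,0],[0,0,0,-43,0,0,0]],
  ],
)

```text
time: 32.65
tool_pos: [0.5882, -0.3331, 0.1668]
orientation: [-0.0, -0.05, 0.999, 0.0]
ft_force: [-0.8, -0.1, 0.0]
width: 0.0002
grasp_force: 0.0
```

Request:
step_arm(
  targets=[
    [[0,5,0,4,0,0,0],[0,12,1,4,0,0,0],[0,18,2,4,0,0,0],[0,24,2.5,4,0,0,0],[0,30,3,4,0,0,0],[0,36,4,4,0,0,0],[0,36,4,4,0,0,0]],
  ],
)

```text
time: 33.35
tool_pos: [0.6258, -0.3284, 0.1706]
orientation: [0.001, -0.051, 0.999, 0.0]
ft_force: [-0.2, -0.1, 0.4]
width: -0.0001
grasp_force: 0.0
```

```bash
python3 - <<'E'
from k import *
s=readout.observe();print(s["tool_pos"],s["ft_force"])
S=snap("side","s18"); print(red(S,SW)); 
E
```

```text
[ 0.6258 -0.3284  0.1706] [-0.1623 -0.0555  0.4441]
[((np.float64(256.6), np.float64(219.9)), (np.int32(241), np.int32(216), np.int32(29), np.int32(9), np.int32(131)))]
```

Request:
step_arm(
  targets=[
    [[0,0,0,30,0,0,0],[0,0,0,70,0,0,0],[0,-20,0,110,0,0,0],[0,-60,0,130,0,0,0],[0,-95,0,150,0,0,0],[0,-95,0,150,0,0,0],[0,-95,0,150,0,0,0]],
  ],
)

```text
time: 34.1
tool_pos: [0.529, -0.3298, 0.3216]
orientation: [0.001, -0.049, 0.999, -0.001]
ft_force: [0.2, -0.1, -0.1]
width: -0.0001
grasp_force: 0.0
```

```bash
python3 - <<'E'
from k import *
s=readout.observe();print(s["time"],s["tool_pos"],s["ft_force"])
S=snap("side","s19"); print(red(S,SW)); 
c=snap("wrist","w19"); T=snap("top","t19")
C=np.array([.4997,-.204]); a=np.radians(-3.5); Rm=np.array([[np.cos(a),np.sin(a)],[-np.sin(a),np.cos(a)]])
bx=lambda p:(Rm@(p[:2]-C)*1000).round(1)
for n,v in(("W",c),("T",T)):
    h=cv2.cvtColor(v[0],cv2.COLOR_RGB2HSV).astype(int); o,_=0,0
    m=(abs(h[...,0]-25)<9)&(h[...,1]>150)&(h[...,2]>60); print(n,"yel",[(q,bx(onz(v,q[0],.032))) for q in cen(m,150)])
    m=(h[...,0]>100)&(h[...,0]<125)&(h[...,1]>110); 
    print(n,"eth cap exp",proj(v,[.4612,-.2403,.072]),"oilcap",proj(v,[.4649,-.1759,.071]),"cubewin",proj(v,[.5345,-.200,.04]), "A",proj(v,[.4628,-.2057,.056]),"B",proj(v,[.5324,-.2396,.062]))
    for P in([.4612,-.2403,.072],[.4649,-.1759,.071],[.5345,-.200,.04],[.4628,-.2057,.056],[.5324,-.2396,.062]):
        u=proj(v,P).astype(int)
        if 0<=u[0]<640 and 0<=u[1]<480: print(u,v[0][u[1],u[0]])
E
```

```text
34.1 [ 0.529  -0.3298  0.3216] [ 0.2054 -0.1443 -0.0706]
[((np.float64(256.5), np.float64(219.8)), (np.int32(241), np.int32(216), np.int32(29), np.int32(9), np.int32(137)))]
W yel [(((np.float64(449.9), np.float64(165.2)), (np.int32(385), np.int32(146), np.int32(144), np.int32(44), np.int32(2851))), array([-1.9, -5.8]))]
W eth cap exp [435.7047 125.6032] oilcap [509.4521 137.7423] cubewin [454.67   205.6333] A [469.658  130.3307] B [419.5092 205.0651]
[435 125] [ 66  95 152]
[509 137] [64 60 60]
[454 205] [210 218 223]
[469 130] [219 220 224]
[419 205] [217 218 222]
T yel []
T eth cap exp [256.3975 279.8481] oilcap [214.6226 278.6458] cubewin [233.0006 236.8572] A [235.3918 280.3045] B [256.1131 235.2666]
[256 279] [153  74  62]
[214 278] [173  87  72]
[233 236] [172  86  71]
[235 280] [165  80  67]
[256 235] [161  80  66]
```

```bash
python3 -c "
from workcell import manip
print(manip.finish_job())"
```

```text
the job is handed in; nothing more can be done
None
```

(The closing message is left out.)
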